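# Bay the card carton and hold a spring clip open over its tall card

### The job

Push the cardboard carton of index cards along the rollers until it is fully home against the green stop of its bay. Then take the blue spring clip by its two handles, squeeze it wide open and bring it down over the top edge of the tall white card, near the middle of the card, so that the edge is well inside the mouth with one jaw on each side and nothing touching the card. Finish there, still holding the clip open; do not let go, do not tip the carton, and leave the mug, sticky pad, mouse and charger where they are.

Things in the scene. Friction and masses are not known exactly. Their poses are not given: they have to be found in the camera images.
- track: fixed roller track, 125 wide (its x) by 352 long (y); origin under its middle at desk level. 10 free-turning grey rollers, tops 25 above the desk; aluminium side rails 37 high, inner faces at x = +-53. The bay is its -y end: green side walls 55 high and a green end stop 60 high, inner face at y = -170. The carton travels towards -y.
- carton: loose open brown cardboard carton, 100 (x) by 120 (y, along the track) by 60 high, about 0.4 kg, on the rollers between the rails; origin at the centre of its underside (25 above the desk), axes as the track's. Fully home its origin is at y = -110 in the track frame. It is pushed on its +y end wall (outer face y = +60). A tall stiff card, fixed in it, stands up above the rim.
- card_top (a point): middle of the top edge of the tall white card with a red top stripe; the card is 4 thick (along carton y), 80 wide (along carton x), its plane at carton y = -12, its top edge 130 above the carton's underside (155 above the desk), 70 above the rim. Axes as the carton's.
- clip_rest: fixed dark steel foot 70 (x) by 80 (y) by 10 high with an upright rib 4 thick (x), 44 wide (y), top 32 above the desk; origin under its middle at desk level
- clip: blue steel spring clip, 70 g, clipped upright on the rib of its rest: jaws down, two flat handles up, jaw tips on the foot. Origin on the hinge line (its y axis), 42 above the jaw tips, 52 above the desk at the start; jaws and handles move along its x, and are 30 wide along y. At rest the handle tops are 39 above the hinge and 53 apart over their outer faces.
- clip_lever (a joint): opening of the clip in rad: 0 as it sits on the 4 mm rib; squeezing the handles along x opens it, to 0.74 at a firm stop (8 N near the handle tops). There the handles are parallel, 22 over their outer faces, 4 to 45 above the hinge; each jaw leans out 0.37 rad, tips 34 apart and 39 below the hinge. Grip the handles well down (pads to some 20 above the hinge), else it may sit tilted.
- jaw_a (a point): inner face of the tip of the -x jaw (bottom end), middle of its width; the jaws are 3 thick and reach from the tips up to the hinge pin, whose underside is 37 above the closed tips
- jaw_b (a point): inner face of the tip of the +x jaw (bottom end), middle of its width
- mug: green and white mug with handle, 78 x 116 x 101 high, bystander; origin under its middle
- sticky_pad: yellow sticky-note pad 70 x 70 x 22 high, bystander; origin under its middle
- mouse: red computer mouse 125 x 59 x 46 high, bystander; origin under its middle
- charger: white plug-in charger block 64 x 42 x 28 high, bystander; origin under its middle

How it is judged:
On the way, in this order (a step that is already met when the one before it is completed fails the run):
1. the carton stands fully home in the bay (y of carton in the frame of track below -0.104 m and z of carton in the frame of track below 0.031 m and angle between carton's own z axis and vertical below 0.08 rad and linear speed of carton below 0.02 m/s), for 0.3 s.
2. the clip is squeezed open and lifted off its rest (value of joint clip_lever above 0.5 rad and height (world z) of clip above 0.085 m and contact force between clip and clip_rest below 0.1 N and contact force between the fingers and clip above 2 N), for 0.2 s.
At the end, for the whole second after the job is handed in: Carton upright on the rollers, within 6 mm of home, at rest; clip held still by the fingers, open over 0.50 rad, clip and fingers off the carton (under 0.3 N), a jaw tip each side of the card, each 4 mm or more from its middle plane, 8 to 36 mm below its edge, within 30 mm of its middle (all of step 1 and value of joint clip_lever above 0.5 rad and ((y of jaw_a in the frame of card_top above 0.004 m and y of jaw_b in the frame of card_top below -0.004 m) or (y of jaw_b in the frame of card_top above 0.004 m and y of jaw_a in the frame of card_top below -0.004 m)) and z of jaw_a in the frame of card_top between -0.036 and -0.008 m and x of jaw_a in the frame of card_top between -0.03 and 0.03 m and z of jaw_b in the frame of card_top between -0.036 and -0.008 m and x of jaw_b in the frame of card_top between -0.03 and 0.03 m and contact force between each of clip, the fingers and carton below 0.3 N and contact force between the fingers and clip above 2 N and linear speed of clip below 0.03 m/s); the arm keeps its last pose, push and grip.
It fails at once if the carton is tipped or leaves the rollers (angle between carton's own z axis and vertical above 0.3 rad or z of carton in the frame of track above 0.06 m).
It fails at once if the green and white mug is pushed away (distance of mug from where it was at the start of the episode above 0.03 m).
It fails at once if the yellow sticky pad is pushed away (distance of sticky_pad from where it was at the start of the episode above 0.03 m).
It fails at once if the red computer mouse is pushed away (distance of mouse from where it was at the start of the episode above 0.03 m).
It fails at once if the white charger is pushed away (distance of charger from where it was at the start of the episode above 0.03 m).
It also fails if it takes over 56 s, if anything falls off the work surface, if the arm or the gripper's body presses on something with over 40 N, if the wrist force passes 120 N, or if a joint passes its speed limit or range.

### The arm

A 6-joint arm with a two-finger parallel gripper is mounted at the origin on a cart in front of the work surface, level with it; the furniture and walls round the work are solid. World frame = base frame: x ahead of the robot, y to its left, z up, the work surface at z = 0. Lengths are in m, angles in rad, forces in N, time in s.
With the tool pointing down it reaches from about 0.3 to 0.85 m from the base axis. Payload 5.4 kg.
Tool frame: the origin (TCP) lies midway between the tips of the shut fingers; the grasp point (between the pads) lies env.pinch_z behind it (env.pinch_z is the distance from the TCP to the grasp point, in m); z points along the fingers, y is the direction in which the jaws open and shut (so a half turn about z gives the same grasp; the last joint's range is limited). The gripper opens to 85 mm and grips with 20 to 120 N. Pads are 22 mm wide; open, the fingers measure 114 mm over their backs; the gripper's body (76 mm by 85 mm) begins 54 mm behind the grasp point. The pads swing forward as they close: fully open they stand 13 mm farther back than shut.
Start: joints at [-0.21, 0.158, 1.597, -0, 1.386, -0.21], TCP at [0.575, -0, 0.231] pointing down, gripper open.
Joint ranges: [-2.91, 2.91], [-0.94, 2.29], [0.18, 2.7], [-1.29, 4.43], [0.17, 2.64], [-3, 3]. Speed limits (rad/s): [2.57, 2.57, 3.14, 3.14, 3.14, 3.14].

### API

Orientations are given as a unit quaternion [w, x, y, z].
In Python, from rig import env gives the robot as it stands. The module is installed in compiled form; this text tells all that it offers.
- The arm moves only by the shell command python3 -m pendant 'ROWS' [FORCE]. ROWS is JSON, one flat list of numbers, 5 for each row, row after row: the opening, from -1 (shut) to 1 (fully open), so that 0 is half open, then the shift along the tool's x, y, z in mm, then the turn about the tool's z in rad. In form: [claw, x, y, z, roll, claw, x, y, z, roll, ...]. A call has exactly 10 rows; each row shifts and turns the commanded pose from where the row before left it, along the tool's axes as they then stand; what a row does not reach is not made up. A row lasts 1/12 s, in which the tool goes at most 41.7 mm and 7.16 degrees, less where a joint would pass 70% of its speed; a pose out of reach is approached as far as the arm can. A call with a gripper value outside its range is refused whole. The fingers move at their own pace and stop on an object; FORCE is the grip in N (left out, the last holds). Time passes only in rows, so rows that do not move let the fingers close, or fill a call up. It gives the time, the measured TCP pose, the force and the opening at its end, in the units of the state.
- env.get_obs(): the state, without advancing time (a new reading comes with each control period).
- env.capture(name): name is "scene" or "side" or "wrist"; returns a dict with "img" (400x640x3 uint8, blue, green, red), "mtx" (3x3 intrinsics, pixels), "cam_to_world" (4x4, takes a point from camera to world coordinates). Camera axes: x right, y down, z forward; pixel columns grow to the right and rows downward; lengths in m; the calibration is good to about 2 mm. A picture is of the moment at which its call begins. There is no depth.
- env.job_done(): hands the job in, once; it reports no verdict.
The state is a dict: "time": time; "q": joint angles; "qd": joint speeds; "effort": joint torques, N m; "position": TCP position; "ee_rot": TCP orientation; "ft_force": force on the tool from outside, world axes, zero at the start; "ft_torque": the same for the moment, N m; "finger_gap": finger opening in m.
Only numpy, scipy, OpenCV 4.12 (cv2) and the standard library are available. Lean on these libraries where they do the work, as an engineer would, in place of code of your own. Each camera call takes 0.05 s, during which the arm holds its last target.

## Working session

There is one attempt and no reset: what is moved stays moved. The work goes in short steps, Python scripts to look and compute and a shell command to move; the robot and the scene stay as the last step left them, time stands still between calls to the robot, and variables do not carry over. Pictures are saved under pics/ and viewed, and the job is handed in when it is done.

```bash
ls; mkdir -p pics
cat > h.py <<'E'
import numpy as np,cv2
from rig import env
def snap(n,f):
    c=env.capture(n); cv2.imwrite(f'pics/{f}.png',c['img']); np.savez(f'pics/{f}.npz',**c); return c
def proj(c,p):
    T=np.linalg.inv(c['cam_to_world']); q=T[:3,:3]@np.array(p)+T[:3,3]; u=c['mtx']@q; return u[:2]/u[2]
def ray(c,uv,z):
    d=c['cam_to_world'][:3,:3]@np.linalg.inv(c['mtx'])@np.array([uv[0],uv[1],1.]); o=c['cam_to_world'][:3,3]
    return o+d*(z-o[2])/d[2]
E
python3 - <<'E'
from h import *
for n in ['scene','side','wrist']:
    c=snap(n,n+'0'); print(n,c['mtx'].round(1).tolist(),c['cam_to_world'].round(3).tolist())
o=env.get_obs(); print(o, env.pinch_z)
E
```

```text
pics
scene [[427.2, 0.0, 323.8], [0.0, 427.2, 191.7], [0.0, 0.0, 1.0]] [[-0.825, -0.217, 0.522, -0.246], [-0.565, 0.332, -0.755, 1.112], [-0.009, -0.918, -0.397, 0.674], [0.0, 0.0, 0.0, 1.0]]
side [[508.2, 0.0, 312.5], [0.0, 508.2, 206.1], [0.0, 0.0, 1.0]] [[-0.997, -0.053, 0.052, 0.42], [-0.073, 0.581, -0.811, 1.134], [0.013, -0.812, -0.583, 0.935], [0.0, 0.0, 0.0, 1.0]]
wrist [[315.5, 0.0, 314.3], [0.0, 315.5, 201.1], [0.0, 0.0, 1.0]] [[1.0, -0.0, -0.002, 0.575], [-0.001, -0.945, -0.326, 0.084], [-0.001, 0.326, -0.945, 0.373], [0.0, 0.0, 0.0, 1.0]]
{'time': 0.15, 'q': array([-2.10110697e-01,  1.58935397e-01,  1.59795411e+00, -1.91150519e-05,
        1.38618779e+00, -2.10048003e-01]), 'qd': array([ 0.00141808, -0.00177623, -0.0031576 ,  0.00109273, -0.00021571,
        0.00171809]), 'effort': array([-2.14565043e-04, -3.96382570e+01, -3.31784391e+01, -3.73612720e-04,
        5.52137004e-03,  3.93964319e-05]), 'position': array([5.74532820e-01, 6.64678156e-05, 2.30520018e-01]), 'ee_rot': array([-6.17708115e-04,  7.07127507e-01,  7.07085666e-01, -4.11778855e-04]), 'ft_force': array([ 0.37025132, -0.31002132,  0.13393099]), 'ft_torque': array([ 0.02181704,  0.00557323, -0.02096869]), 'finger_gap': 0.08515409584461235} 0.0187
```

View pics/scene0.png

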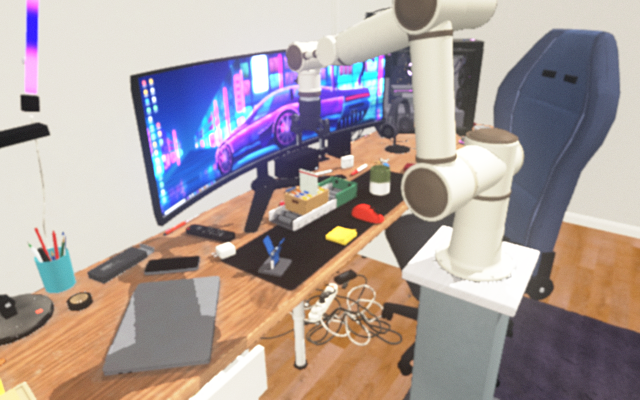

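View pics/side0.png

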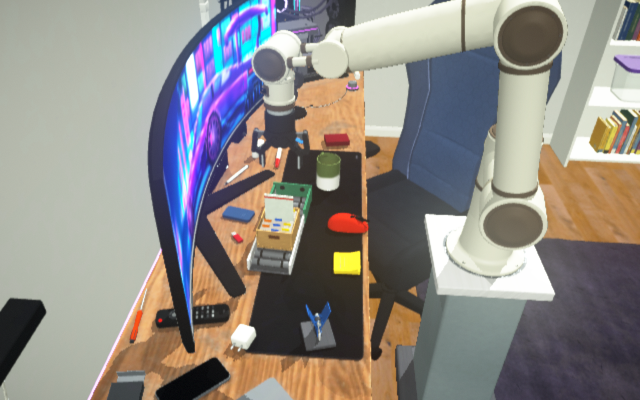

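View pics/wrist0.png

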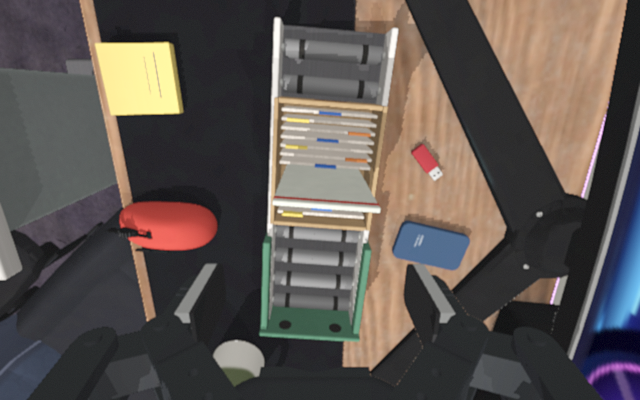

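The wrist view shows the track with the carton near the middle (about (325,165)), and the bay at the bottom of the picture, towards world −y. The side view shows the clip on its rest at about (318,325). I'll zoom in to measure.

Run:
```python
import cv2
a=cv2.imread('pics/wrist0.png')[10:350,240:440]; cv2.imwrite('pics/w0z.png',cv2.resize(a,None,fx=1.75,fy=1.75,interpolation=2)[:600])
b=cv2.imread('pics/side0.png')[290:360,280:350]; cv2.imwrite('pics/s0z.png',cv2.resize(b,None,fx=8,fy=8,interpolation=2))
b=cv2.imread('pics/scene0.png')[225:285,245:305]; cv2.imwrite('pics/c0z.png',cv2.resize(b,None,fx=9,fy=9,interpolation=2))
from h import *
c=dict(np.load('pics/side0.npz'));d=dict(np.load('pics/scene0.npz'))
print(ray(c,(318,340),0.01),ray(d,(273,268),0.01))
```

```text
[0.45096737 0.37068471 0.01      ] [0.44345761 0.36560059 0.01      ]
```

View pics/w0z.png

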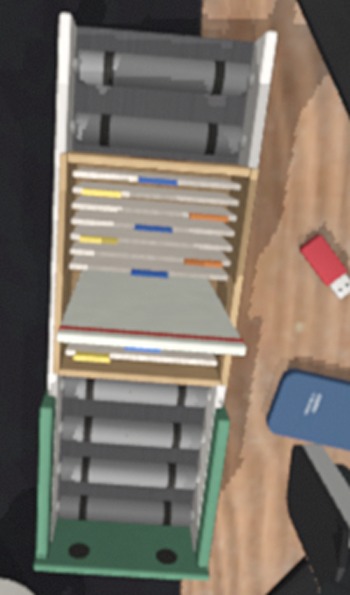

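View pics/s0z.png

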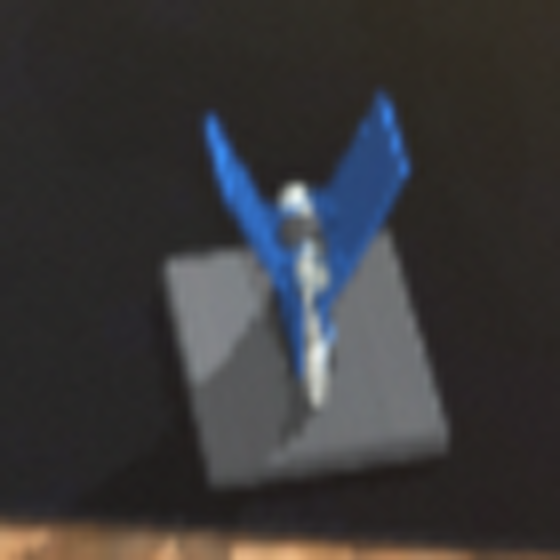

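View pics/c0z.png

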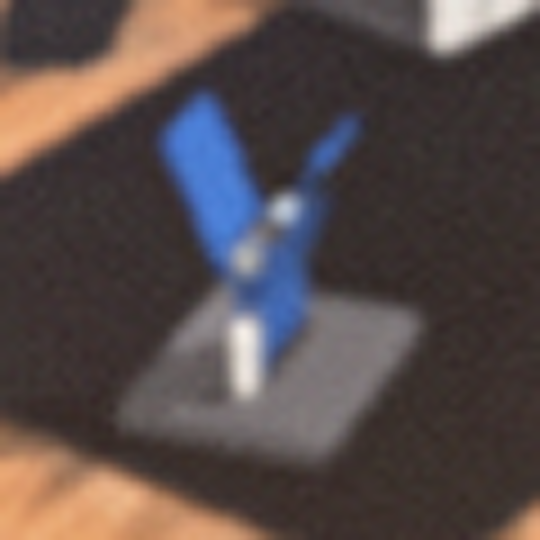

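Run:
```python
from h import *
w=dict(np.load('pics/wrist0.npz'))
f=lambda U,V,z: ray(w,(240+U/1.75,10+V/1.75),z)
def pr(n,a,b):
    d=b-a; print(n,a.round(4),b.round(4),'mid',((a+b)/2).round(4),'len',np.linalg.norm(d).round(4),'yaw',np.arctan2(d[1],d[0]).round(3))
pr('railend',f(59,14,.037),f(276,34,.037))
pr('stop outer',f(36,571,.06),f(209,579,.06))
pr('carton +y rim',f(62,154,.085),f(259,169,.085))
pr('carton -y rim',f(54,374,.085),f(224,384,.085))
pr('card top',f(60,328,.155),f(246,344,.155)) 
pr('card top front',f(58,339,.155),f(244,353,.155)) 
c=dict(np.load('pics/side0.npz'));d=dict(np.load('pics/scene0.npz'))
g=lambda U,V,z: ray(c,(280+U/8,290+V/8),z)
e=lambda U,V,z: ray(d,(245+U/9,225+V/9),z)
# foot top corners z=.01
S=[g(164,262,.01),g(385,232,.01),g(449,440,.01),g(212,488,.01)]
C=[e(425,320,.01),e(325,465,.01),e(120,425,.01),e(232,285,.01)]
for n,Q in (('side',S),('scene',C)):
    Q=np.array(Q);print(n,Q.round(4).tolist(),Q.mean(0).round(4),[np.linalg.norm(Q[i]-Q[(i+1)%4]).round(3) for i in range(4)],[np.arctan2(*(Q[(i+1)%4]-Q[i])[1::-1]).round(3) for i in range(4)])
# side: handle tops, z=.091
print(g(208,115,.091),g(384,92,.091),g(408,172,.091))
print(e(205,92,.091),e(165,140,.091),e(357,120,.091))
```

```text
railend [0.5365 0.1502 0.037 ] [0.6536 0.1405 0.037 ] mid [0.595  0.1453 0.037 ] len 0.1175 yaw -0.082
stop outer [ 0.5081 -0.1996  0.06  ] [ 0.6301 -0.2066  0.06  ] mid [ 0.5691 -0.2031  0.06  ] len 0.1222 yaw -0.057
carton +y rim [0.5408 0.0796 0.085 ] [0.639  0.0724 0.085 ] mid [0.5899 0.076  0.085 ] len 0.0984 yaw -0.073
carton -y rim [ 0.5315 -0.0387  0.085 ] [ 0.6279 -0.0449  0.085 ] mid [ 0.5797 -0.0418  0.085 ] len 0.0966 yaw -0.064
card top [0.5455 0.012  0.155 ] [0.6233 0.0049 0.155 ] mid [0.5844 0.0084 0.155 ] len 0.0781 yaw -0.091
card top front [0.5445 0.0071 0.155 ] [0.6227 0.0008 0.155 ] mid [0.5836 0.004  0.155 ] len 0.0785 yaw -0.08
side [[0.4955, 0.3231, 0.01], [0.4309, 0.306, 0.01], [0.4092, 0.3814, 0.01], [0.4746, 0.4036, 0.01]] [0.4525 0.3535 0.01  ] [np.float64(0.067), np.float64(0.078), np.float64(0.069), np.float64(0.083)] [np.float64(-2.882), np.float64(1.851), np.float64(0.327), np.float64(-1.317)]
scene [[0.4225, 0.3061, 0.01], [0.398, 0.3853, 0.01], [0.4634, 0.4036, 0.01], [0.4874, 0.3243, 0.01]] [0.4428 0.3548 0.01  ] [np.float64(0.083), np.float64(0.068), np.float64(0.083), np.float64(0.067)] [np.float64(1.871), np.float64(0.273), np.float64(-1.278), np.float64(-2.869)]
[0.4814699 0.3398665 0.091    ] [0.43272438 0.32690802 0.091     ] [0.42466837 0.35634864 0.091     ]
[0.47856442 0.33994468 0.091     ] [0.46896039 0.36915321 0.091     ] [0.42806153 0.32751932 0.091     ]
```

```bash
python3 -m pendant '[-1,0,0,0,0.076, -1,14,1,0,0, -1,14,1,0,0, -1,14,1,0,0, -1,14,1,0,0, -1,14,1,0,0, -1,14,1,0,0, -1,14,1,0,0, -1,13,1,0,0, -1,12,1,0,0]' 40
python3 - <<'E'
from h import *
snap('wrist','w1'); o=env.get_obs(); print(o['position'],o['ee_rot'],o['finger_gap'],o['q'])
E
```

```text
time: 0.98
position: [0.5934, 0.1236, 0.2313]
ee_rot: [-0.0, 0.733, 0.68, -0.0]
ft_force: [-0.8, -0.3, -0.1]
finger_gap: 0.0001
[0.59350433 0.12534491 0.23131507] [-4.59099682e-04  7.32804294e-01  6.80439025e-01  6.24313617e-04] 0.00030504233706415274 [0.0083847  0.23881101 1.50438036 0.00154294 1.3980985  0.08219241]
```

View pics/w1.png

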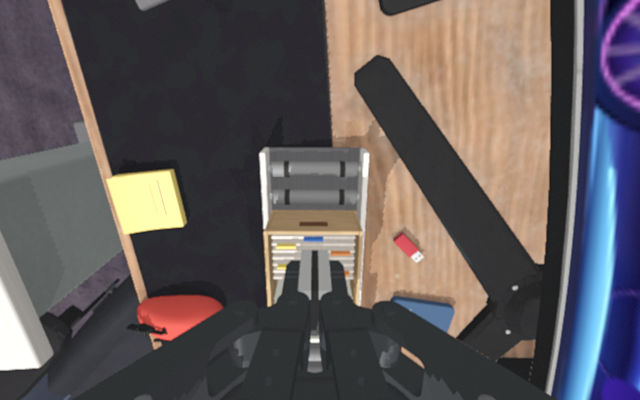

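Run:
```python
from h import *
w=dict(np.load('pics/w1.npz'))
for uv,z in [((267,212),.085),((361,212),.085),((267,233),.085),((362,233),.085),((261,149),.037),((369,149),.037)]: print(uv,ray(w,uv,z).round(4))
```

```text
(267, 212) [0.5455 0.1004 0.085 ]
(361, 212) [0.6373 0.0934 0.085 ]
(267, 233) [0.5427 0.078  0.085 ]
(362, 233) [0.6377 0.0708 0.085 ]
(261, 149) [0.539  0.1547 0.037 ]
(369, 149) [0.654  0.1459 0.037 ]
```

```bash
python3 -m pendant '[-1,0,0,18,0, -1,0,0,18,0, -1,0,0,18,0, -1,0,0,18,0, -1,0,0,18,0, -1,0,0,18,0, -1,0,0,18,0, -1,0,0,18,0, -1,0,0,18,0, -1,0,0,17,0]'; python3 -m pendant '[-1,-8,0,0,0, -1,-8,0,0,0, -1,-8,0,0,0, -1,-5,0,0,0, -1,-3,0,0,0, -1,-3,0,0,0, -1,-3,0,0,0, -1,-4,0,0,0, -1,-5,0,0,0, -1,-6,0,0,0]'
python3 - <<'E'
from h import *
snap('side','s2'); o=env.get_obs(); print(o['position'],o['ft_force'])
E
```

```text
time: 1.87
position: [0.5933, 0.1219, 0.0513]
ee_rot: [0.0, 0.734, 0.68, -0.0]
ft_force: [-0.8, 0.3, 0.3]
finger_gap: 0.0001
time: 2.7
position: [0.5895, 0.0691, 0.0526]
ee_rot: [0.0, 0.733, 0.68, 0.0]
ft_force: [1.3, 3.2, 2.0]
finger_gap: -0.0002
[0.58935699 0.06770736 0.05245586] [ 0.63477008 -1.22420538 -0.49910149]
```

View pics/s2.png

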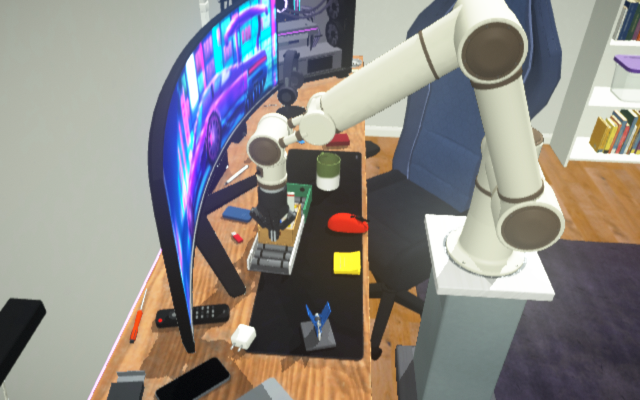

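The closed fingers now touch the carton's end wall near its middle, and the reading was about 3 N. I'll keep pushing.

```bash
python3 -m pendant '[-1,-7,0,0,0, -1,-8,0,0,0, -1,-8,0,0,0, -1,-8,0,0,0, -1,-8,0,0,0, -1,-8,0,0,0, -1,-8,0,0,0, -1,-8,0,0,0, -1,-7,0,0,0, -1,-7,0,0,0]'; python3 -m pendant '[-1,-6,0,0,0, -1,-6,0,0,0, -1,-6,0,0,0, -1,-5,0,0,0, -1,-5,0,0,0, -1,-4,0,0,0, -1,-4,0,0,0, -1,-4,0,0,0, -1,-3,0,0,0, -1,-3,0,0,0]'
```

```text
time: 3.58
position: [0.5833, -0.0085, 0.0522]
ee_rot: [-0.0, 0.734, 0.68, -0.0]
ft_force: [-0.8, 1.4, 2.1]
finger_gap: 0.0006
time: 4.42
position: [0.5798, -0.0538, 0.0522]
ee_rot: [-0.0, 0.733, 0.68, -0.0]
ft_force: [0.0, 2.2, 2.1]
finger_gap: -0.0001
```

```bash
python3 -m pendant '[-1,-3,0,0,0, -1,-3,0,0,0, -1,-2,0,0,0, -1,-2,0,0,0, -1,-2,0,0,0, -1,-2,0,0,0, -1,-2,0,0,0, -1,-1,0,0,0, -1,-1,0,0,0, -1,0,0,0,0]';  python3 - <<'E'
from h import *
snap('side','s3');snap('wrist','w3'); o=env.get_obs(); print(o['position'],o['ft_force'])
E
```

```text
time: 5.25
position: [0.5787, -0.0675, 0.0523]
ee_rot: [-0.002, 0.734, 0.68, 0.002]
ft_force: [2.1, 16.5, 2.9]
finger_gap: 0.0002
[ 0.57870418 -0.06751991  0.05225633] [ 1.6703488  15.58924491  3.65990149]
```

View pics/w3.png

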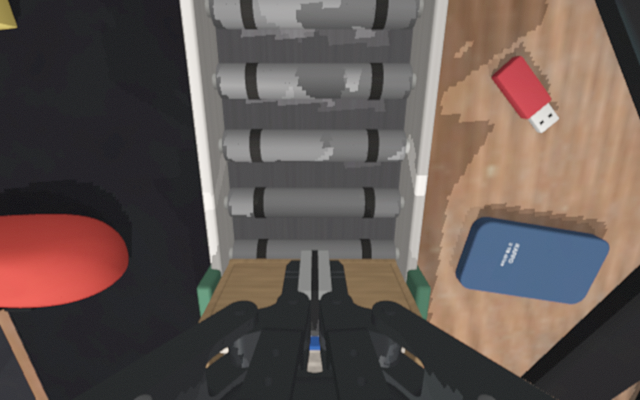

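View pics/s3.png

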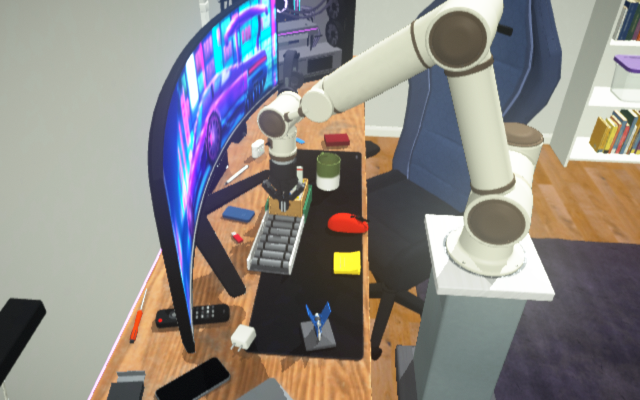

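TCP y is −0.0675, against −0.068 predicted for home, and the force has risen to 16 N. One slightly harder press will confirm it.

```bash
python3 -m pendant '[-1,-1,0,0,0, -1,-1,0,0,0, -1,-1,0,0,0, -1,0,0,0,0, -1,0,0,0,0, -1,0,0,0,0, -1,0,0,0,0, -1,0,0,0,0, -1,0,0,0,0, -1,0,0,0,0]'
```

```text
time: 6.18
position: [0.5787, -0.0675, 0.0523]
ee_rot: [-0.004, 0.733, 0.68, 0.004]
ft_force: [2.7, 26.8, 4.9]
finger_gap: 0.0001
```

Pressed harder to 27 N, the carton did not move, so it is solidly home. I'll back off, rise, and move over to the clip with the gripper open.

```bash
python3 -m pendant '[-1,4,0,0,0, -1,6,0,0,0, -1,10,0,0,0, -1,12,0,0,0, -1,12,0,0,0, -1,6,0,10,0, -1,0,0,-25,0, -1,0,0,-30,0, -1,0,0,-30,0, -1,0,0,-30,0]'; python3 -m pendant '[0,0,0,-30,-0.07, 0,0,0,-30,-0.07, 0,0,0,-25,-0.07, 1,0,0,-20,-0.07, 1,0,0,0,-0.076, 1,25,-1,0,0, 1,27,-2,0,0, 1,27,-2,0,0, 1,27,-2,0,0, 1,27,-2,0,0]'; python3 -m pendant '[1,27,-1.5,0,0, 1,27,-1.5,0,0, 1,27,-1.5,0,0, 1,27,-1.5,0,0, 1,27,-1.5,0,0, 1,27,-1.5,0,0, 1,27,-1.5,0,0, 1,27,-1.5,0,0, 1,12,-1.5,0,0, 1,0,0,0,0]'
python3 - <<'E'
from h import *
snap('wrist','w4'); snap('side','s4'); o=env.get_obs(); print(o['position'],o['ft_force'],o['ee_rot'],o['q'])
E
```

```text
time: 7.02
position: [0.5816, -0.0241, 0.1574]
ee_rot: [-0.001, 0.733, 0.68, -0.001]
ft_force: [0.7, 0.3, -0.6]
finger_gap: -0.0001
time: 7.85
position: [0.5361, 0.102, 0.2614]
ee_rot: [-0.0, 0.602, 0.799, -0.0]
ft_force: [0.6, 0.7, -0.1]
finger_gap: 0.0856
time: 8.68
position: [0.4594, 0.3181, 0.2615]
ee_rot: [-0.0, 0.6, 0.8, -0.0]
ft_force: [0.3, -0.5, -0.8]
finger_gap: 0.0853
[0.4607763  0.31580003 0.26177188] [ 0.3858671  -0.09001946 -0.39858855] [ 2.39709148e-04  6.01212833e-01  7.99088758e-01 -4.79124369e-04] [ 3.85019063e-01  9.69411993e-02  1.60410615e+00 -9.11964984e-04
  1.44112009e+00  1.04377167e-01]
```

View pics/w4.png

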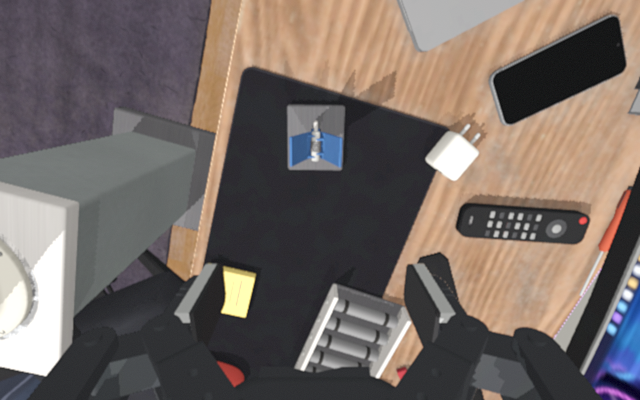

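View pics/s4.png

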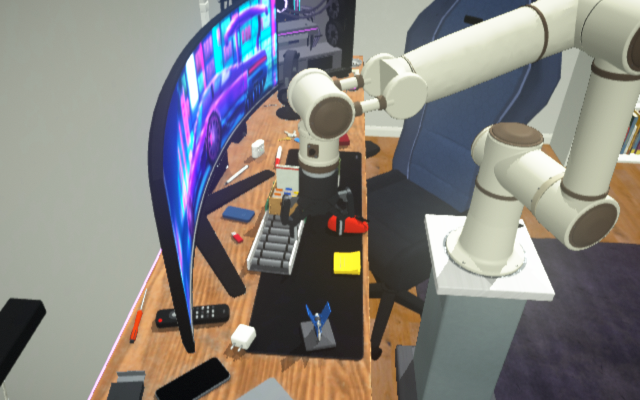

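The wrist view shows the rest squarely aligned with the tool: foot at columns 288–345, rows 104–170, clip at about (316,135).

Run:
```python
import cv2
from h import *
w=dict(np.load('pics/w4.npz'))
cv2.imwrite('pics/w4z.png',cv2.resize(w['img'][95:180,275:360],None,fx=7,fy=7,interpolation=2))
```

```text
(no output)
```

View pics/w4z.png

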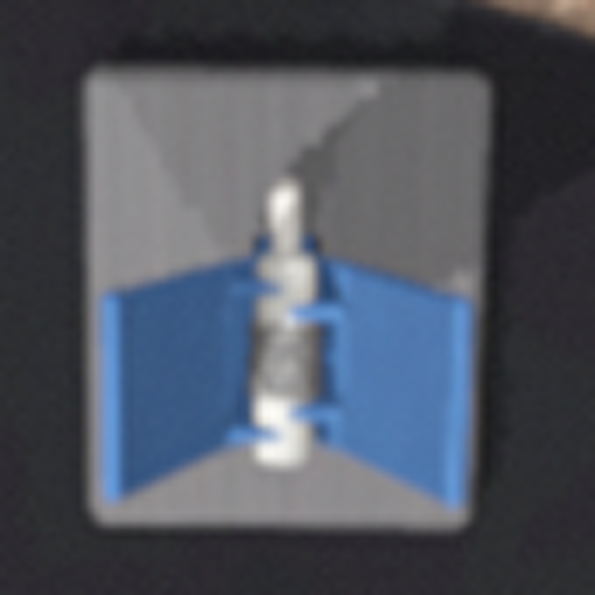

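Run:
```python
from h import *
w=dict(np.load('pics/w4.npz'))
f=lambda U,V,z: ray(w,(275+U/7,95+V/7),z)
F=np.array([f(86,68,.01),f(492,70,.01),f(472,528,.01),f(86,525,.01)])
H=np.array([f(103,295,.091),f(472,300,.091),f(466,505,.091),f(103,498,.091)])
for Q in (F,H):
    print(Q.mean(0).round(4),[np.linalg.norm(Q[i]-Q[(i+1)%4]).round(4) for i in range(4)],[np.arctan2(*(Q[(i+1)%4]-Q[i])[1::-1]).round(3) for i in range(4)])
# pin top z~.057
print('pin',f(288,258,.055).round(4),f(280,465,.055).round(4),((f(288,258,.055)+f(280,465,.055))/2).round(4))
o=env.get_obs(); p=o['position']
from scipy.spatial.transform import Rotation as R
q=o['ee_rot']; M=R.from_quat([*q[1:],q[0]]).as_matrix(); print(M.round(3).tolist())
for c in (F.mean(0),H.mean(0)): print('tool delta',(M.T@(c-p)).round(4))
```

```text
[0.4526 0.3473 0.01  ] [np.float64(0.0693), np.float64(0.08), np.float64(0.0704), np.float64(0.0798)] [np.float64(0.278), np.float64(-1.302), np.float64(-2.867), np.float64(1.825)]
[0.4533 0.345  0.091 ] [np.float64(0.0517), np.float64(0.0293), np.float64(0.0524), np.float64(0.029)] [np.float64(0.269), np.float64(-1.289), np.float64(-2.878), np.float64(1.828)]
pin [0.4493 0.3603 0.055 ] [0.4573 0.3287 0.055 ] [0.4533 0.3445 0.055 ]
[[-0.277, 0.961, -0.0], [0.961, 0.277, -0.001], [-0.001, -0.0, -1.0]]
tool delta [0.0327 0.001  0.2517]
tool delta [0.0303 0.001  0.1707]
```

```bash
python3 -m pendant '[1,10,1,15,0, 1,10,0,20,0, 1,10,0,20,0, 1,0,0,20,0, 1,0,0,20,0, 1,0,0,15,0, 1,0,0,10,0, 1,0,0,0,0, 1,0,0,0,0, 1,0,0,0,0]' 60
python3 - <<'E'
from h import *
snap('wrist','w5'); snap('side','s5'); o=env.get_obs(); print(o['position'],o['ft_force'])
E
```

```text
time: 9.62
position: [0.4545, 0.3451, 0.1436]
ee_rot: [0.001, 0.602, 0.799, 0.001]
ft_force: [0.2, 0.3, -0.2]
finger_gap: 0.085
[0.45446303 0.34541386 0.14381973] [-1.22192343 -0.59054801 -0.12076567]
```

View pics/w5.png

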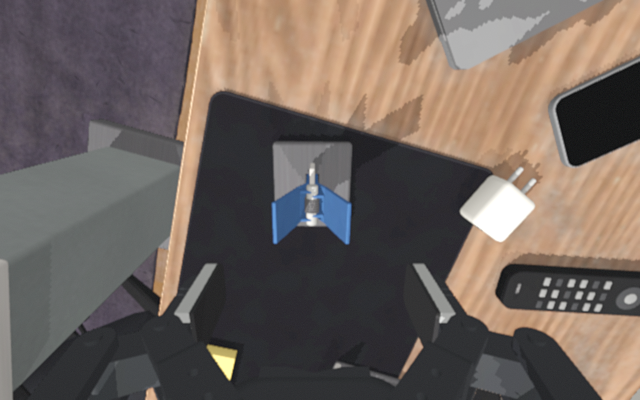

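Run:
```python
from h import *
from scipy.spatial.transform import Rotation as R
w=dict(np.load('pics/w5.npz'))
Q=np.array([ray(w,u,.091) for u in [(272,204),(351,204),(350,243),(273,243)]])
o=env.get_obs(); q=o['ee_rot']; M=R.from_quat([*q[1:],q[0]]).as_matrix()
print(Q.mean(0),np.linalg.norm(Q[0]-Q[1]),M.T@(Q.mean(0)-o['position']))
b=w['img'];m=cv2.inRange(cv2.cvtColor(b,cv2.COLOR_BGR2HSV),(100,120,60),(125,255,255))[150:260,250:370]
ys,xs=np.nonzero(m);print(xs.min()+250,xs.max()+250,ys.min()+150,ys.max()+150)
```

```text
[0.45291079 0.34524963 0.091     ] 0.05180900393614513 [ 0.00025169 -0.0016771   0.05281557]
271 351 174 244
```

```bash
python3 -m pendant '[1,0,-1.5,8,0, 1,0,0,12,0, 1,0,0,12,0, 1,0,0,12,0, 1,0,0,12,0, 1,0,0,12,0, 1,0,0,12,0, 1,0,0,8,0, 1,0,0,5,0, 1,0,0,0,0]'
python3 - <<'E'
from h import *
snap('wrist','w6'); snap('side','s6'); o=env.get_obs(); print(o['position'],o['ft_force'])
cv2.imwrite('pics/s6z.png',cv2.resize(cv2.imread('pics/s6.png')[230:380,240:400],None,fx=4,fy=4))
E
```

```text
time: 10.55
position: [0.4512, 0.3444, 0.0478]
ee_rot: [-0.001, 0.602, 0.799, -0.001]
ft_force: [-0.8, 0.0, 0.5]
finger_gap: 0.0854
[0.45224806 0.3449377  0.04952934] [-0.24822535 -0.02353034 -0.21702298]
```

View pics/w6.png

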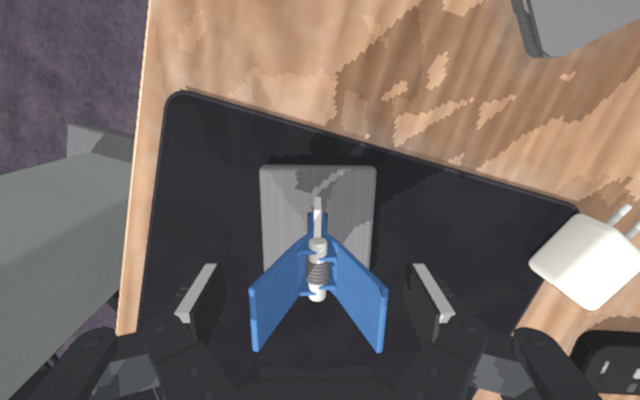

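View pics/s6z.png

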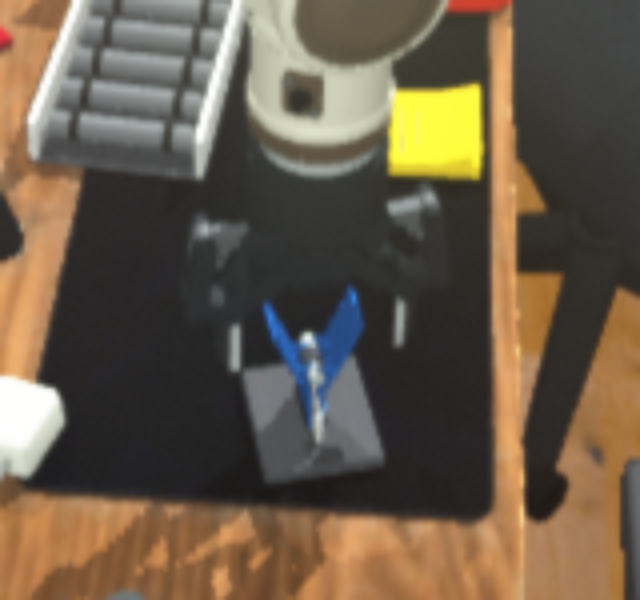

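```bash
python3 -m pendant '[0.4,0,0,0,0, 0.2,0,0,0,0, 0,0,0,0,0, -0.2,0,0,0,0, -0.4,0,0,0,0, -0.6,0,0,0,0, -0.8,0,0,0,0, -1,0,0,0,0, -1,0,0,0,0, -1,0,0,0,0]' 60
python3 - <<'E'
from h import *
snap('wrist','w7'); snap('side','s7'); o=env.get_obs(); print(o['position'],o['ft_force'],o['finger_gap'])
cv2.imwrite('pics/s7z.png',cv2.resize(cv2.imread('pics/s7.png')[280:360,270:370],None,fx=7,fy=7,interpolation=2))
E
```

```text
time: 11.48
position: [0.453, 0.3454, 0.0509]
ee_rot: [0.001, 0.602, 0.799, 0.001]
ft_force: [-1.0, -0.1, 7.1]
finger_gap: 0.0208
[0.45303005 0.34537621 0.0508931 ] [-1.48685928  0.20203047  8.14266961] 0.021064529355935918
```

View pics/w7.png

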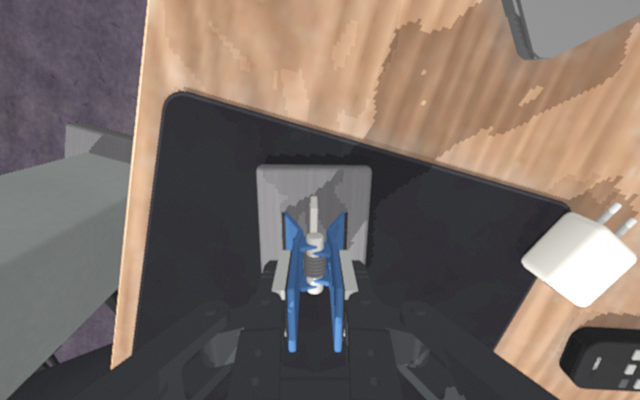

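View pics/s7z.png

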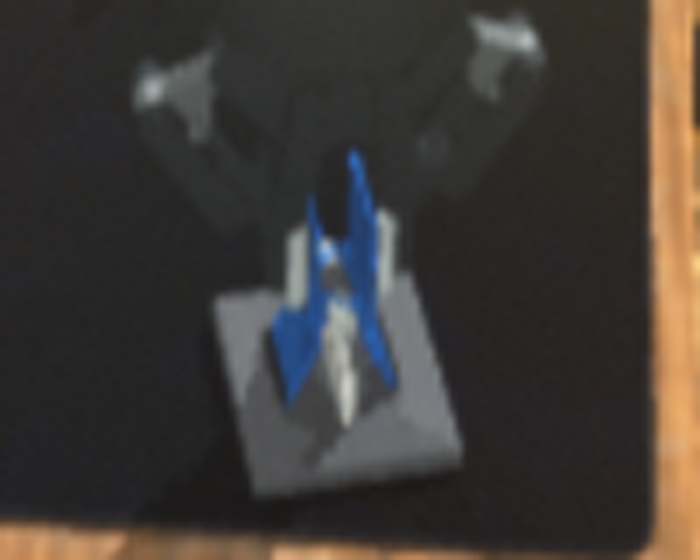

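Gap is 21 mm, the handles are parallel and the jaws stand spread either side of the rib, so the clip is fully open. Lifting.

```bash
python3 -m pendant '[-1,0,0,-2,0, -1,0,0,-5,0, -1,0,0,-8,0, -1,0,0,-10,0, -1,0,0,-12,0, -1,0,0,-12,0, -1,0,0,-10,0, -1,0,0,-5,0, -1,0,0,0,0, -1,0,0,0,0]'
python3 - <<'E'
from h import *
snap('wrist','w8'); snap('side','s8'); o=env.get_obs(); print(o['position'],o['ft_force'],o['finger_gap'])
cv2.imwrite('pics/s8z.png',cv2.resize(cv2.imread('pics/s8.png')[250:350,260:380],None,fx=6,fy=6,interpolation=2))
E
```

```text
time: 12.42
position: [0.4521, 0.3448, 0.1136]
ee_rot: [0.0, 0.602, 0.799, 0.0]
ft_force: [-0.3, -0.8, 0.0]
finger_gap: 0.0207
[0.45144339 0.3445175  0.11255191] [-0.06238291  0.8716172  -0.45323367] 0.020771424964803612
```

View pics/w8.png

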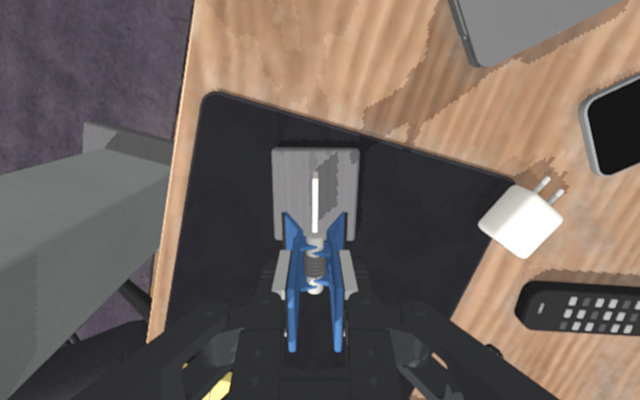

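View pics/s8z.png

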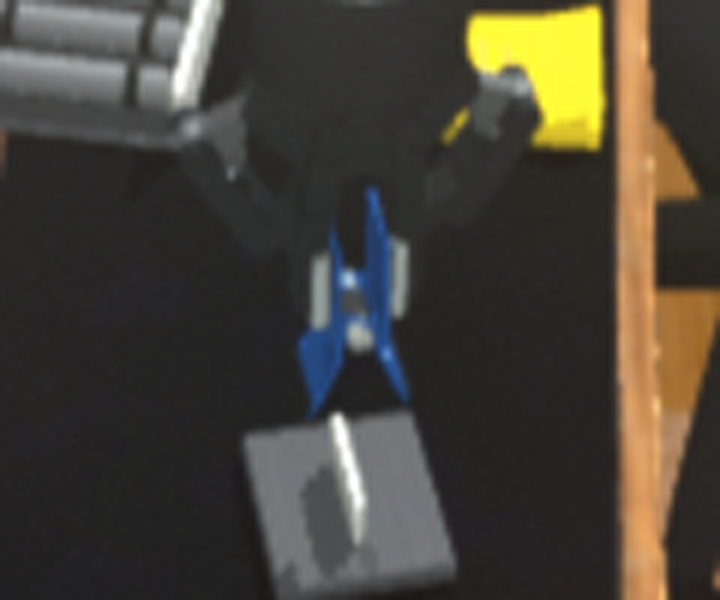

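The clip is off the rest, upright and still open. Measuring the card now, while the arm is out of the way.

Run:
```python
from h import *
c=snap('scene','c8')
s=dict(np.load('pics/s8.npz'))
for n,k in (('c',c),('s',s)):
    u=proj(k,(0.573,-.149,.155)).round().astype(int); print(n,u)
    x,y=u; a=max(0,x-50);b=max(0,y-40); print(a,b); cv2.imwrite(f'pics/{n}8card.png',cv2.resize(k['img'][b:b+80,a:a+100],None,fx=7,fy=7,interpolation=2))
```

```text
c [335 159]
285 119
s [289 165]
239 125
```

View pics/c8card.png

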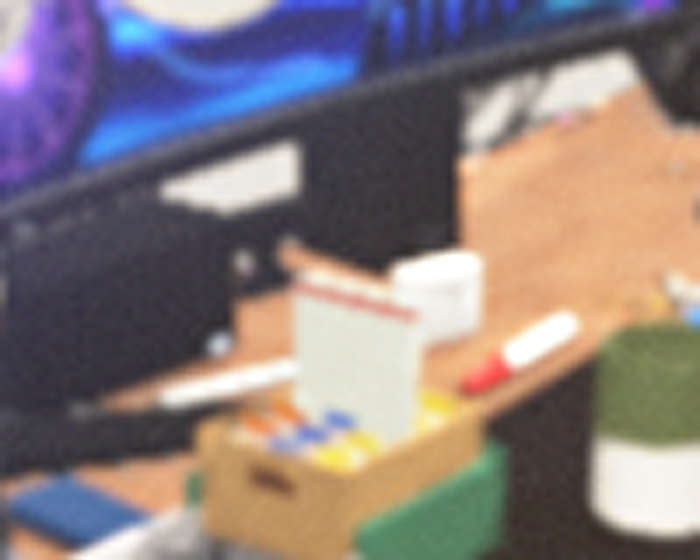

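View pics/s8card.png

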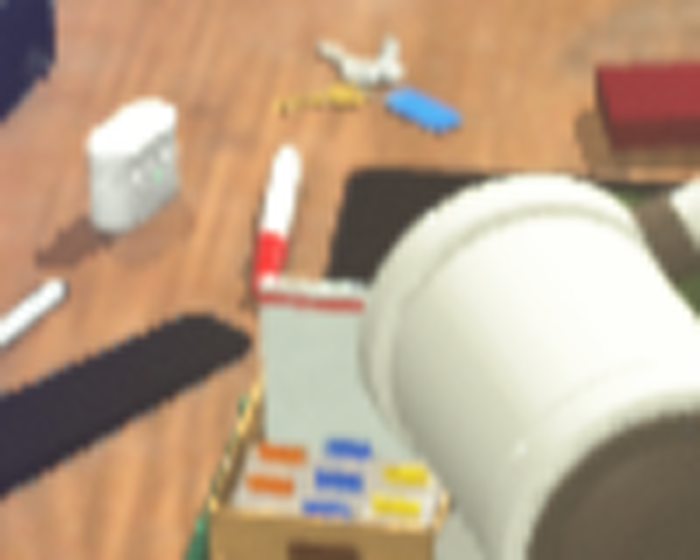

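Run:
```python
from h import *
c=dict(np.load('pics/c8.npz'));s=dict(np.load('pics/s8.npz'))
a=ray(c,(285+297/7,119+281/7),.155);b=ray(c,(285+420/7,119+311/7),.155);print(a,b,(a+b)/2,np.linalg.norm(a-b))
print(ray(s,(239+260/7,125+291/7),.155))
p=lambda t,x:np.array([.573,-.149])+0
print('expected +x end front', .573+.04*.997,-.149-.04*.076)
```

```text
[ 0.59740605 -0.13544377  0.155     ] [ 0.51764177 -0.13057793  0.155     ] [ 0.55752391 -0.13301085  0.155     ] 0.0799125538582882
[ 0.60996353 -0.13826177  0.155     ]
expected +x end front 0.61288 -0.15203999999999998
```

The far cameras put the card 1–2 cm away from the track-based estimate. They were also several mm off at the clip, so I'll settle it with the wrist camera close up. Next: raise, turn and travel.

```bash
python3 -m pendant '[-1,0,0,-10,-0.1, -1,0,0,-18,-0.1, -1,0,0,-20,-0.1, -1,0,0,-20,-0.1, -1,0,0,-20,-0.1, -1,0,0,-20,-0.1, -1,0,0,-20,-0.1, -1,0,0,-20,-0.1, -1,0,0,-18,-0.1, -1,0,0,-10,-0.1]'; python3 -m pendant '[-1,0,0,0,-0.107, -1,0,0,0,-0.108, -1,-2,-12,0,0, -1,-4,-22,0,0, -1,-4,-27,0,0, -1,-4,-27,0,0, -1,-4,-27,0,0, -1,-4,-27,0,0, -1,-4,-27,0,0, -1,-4,-27,0,0]';  python3 -m pendant '[-1,-5,-30,0,0, -1,-5,-30,0,0, -1,-5,-30,0,0, -1,-5,-30,0,0, -1,-5,-30,0,0, -1,-5,-30,0,0, -1,-5,-30,0,0, -1,-5,-30,0,0, -1,-5,-30,0,0, -1,-2,-20,0,0]'
python3 - <<'E'
from h import *
snap('wrist','w9');  o=env.get_obs(); print(o['position'],o['ft_force'],o['finger_gap'],o['q'])
E
```

```text
time: 13.4
position: [0.4525, 0.345, 0.2912]
ee_rot: [0.001, 0.142, 0.99, 0.001]
ft_force: [0.6, -0.1, 0.2]
finger_gap: 0.0204
time: 14.23
position: [0.4664, 0.145, 0.2885]
ee_rot: [-0.001, 0.04, 0.999, -0.0]
ft_force: [0.4, -0.0, -0.1]
finger_gap: 0.0206
time: 15.07
position: [0.491, -0.1487, 0.2884]
ee_rot: [-0.001, 0.041, 0.999, -0.0]
ft_force: [0.5, 0.3, -1.0]
finger_gap: 0.0206
[ 0.49091069 -0.15126863  0.28830039] [-1.65562149 -3.16730866 -0.9463368 ] 0.02037926010924713 [-0.53266534 -0.03539131  1.68760642 -0.00299471  1.48979738 -2.01989685]
```

View pics/w9.png

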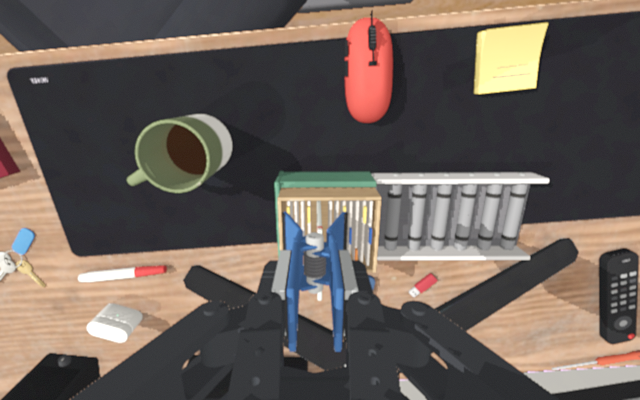

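The view is aligned with the track: the bay's end stop is at the left (about column 278), the carton at columns 280–382, and the clip hides the card. I'll shift over the card at this height to uncover it.

```bash
python3 -m pendant '[-1,-6,0,0,0, -1,-10,0,0,0, -1,-12,0,0,0, -1,-12,0,0,0, -1,-12,0,0,0, -1,-12,0,0,0, -1,-10,0,0,0, -1,-6,0,0,0, -1,0,0,0,0, -1,0,0,0,0]'
python3 - <<'E'
from h import *
w=snap('wrist','w10');  o=env.get_obs(); print(o['position'],o['ft_force'],o['finger_gap'],o['q'],o['ee_rot'])
cv2.imwrite('pics/w10z.png',cv2.resize(w['img'][80:330,220:420],None,fx=2.4,fy=2.4,interpolation=2))
E
```

```text
time: 15.95
position: [0.5715, -0.1511, 0.2889]
ee_rot: [-0.0, 0.038, 0.999, 0.0]
ft_force: [-0.1, 0.8, -0.4]
finger_gap: 0.0204
[ 0.57134329 -0.15121139  0.28905051] [ 0.60743813  0.07525926 -0.74263014] 0.020460346512597045 [-4.63001421e-01  1.68015095e-01  1.47264160e+00 -2.96588944e-05
  1.50181935e+00 -1.95792110e+00] [-4.08487784e-04  3.79281932e-02  9.99280369e-01  1.68666969e-04]
```

View pics/w10z.png

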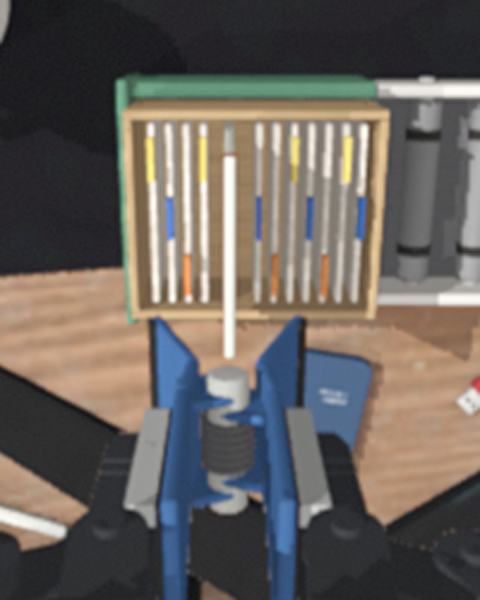

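Run:
```python
from h import *
from scipy.spatial.transform import Rotation as R
w=dict(np.load('pics/w10.npz'));o=env.get_obs();q=o['ee_rot'];M=R.from_quat([*q[1:],q[0]]).as_matrix();p=o['position']
f=lambda U,V,z: ray(w,(220+U/2.4,80+V/2.4),z)
a=f(229.5,155,.155);b=f(229.5,357,.155);m=(a+b)/2
print(a,b,np.linalg.norm(a-b),'mid',m,'yaw',np.arctan2(*(b-a)[1::-1]),'tool',M.T@(m-p))
W=f(236.5,250,.155)-f(222.5,250,.155);print('thick',np.linalg.norm(W))
tz=p[2]-.002-.039
A=f(152,319,tz);B=f(304,319,tz);print('tips tool',M.T@(A-p),M.T@(B-p),'world',A,B,np.linalg.norm(A-B))
print('pin',M.T@(f(229,372,p[2])-p),M.T@(f(226,510,p[2])-p))
print('carton rim ends', M.T@(f(124,210,.085)-p),M.T@(f(387,210,.085)-p))
print('stop outer',M.T@(f(118,200,.06)-p), 'toolyaw',np.arctan2(M[1,1],M[0,1]))
```

```text
[ 0.53096975 -0.14688888  0.155     ] [ 0.6108229  -0.15291334  0.155     ] 0.08008008043262088 mid [ 0.57089632 -0.14990111  0.155     ] yaw -0.07530166609910786 tool [0.00043385 0.0012316  0.1340513 ]
thick 0.005305528414040437
tips tool [ 0.01266129 -0.01921867  0.04100463] [0.01262922 0.02020151 0.04101667] world [ 0.55722866 -0.16939993  0.24805051] [ 0.56024876 -0.1300956   0.24805051] 0.039420194841045586
pin [1.68108665e-02 6.22733824e-04 1.41298972e-05] [-1.66421016e-02 -2.75208751e-05 -1.38077627e-05]
carton rim ends [ 0.00400937 -0.04774     0.2040393 ] [0.00391255 0.07498595 0.20407679]
stop outer [ 0.00334428 -0.05395883  0.22903685] toolyaw 1.494921607104651
```

The card's top edge measures 80 mm long, with its middle at (0.571, −0.150), which matches the track-based estimate. The carton sits against the stop. The clip needs only about 1 mm of correction, so I'll descend in two stages.

```bash
python3 -m pendant '[-1,0.5,0.8,8,0, -1,0,0,12,0, -1,0,0,12,0, -1,0,0,12,0, -1,0,0,12,0, -1,0,0,9,0, -1,0,0,5,0, -1,0,0,0,0, -1,0,0,0,0, -1,0,0,0,0]'
python3 - <<'E'
from h import *
w=snap('wrist','w11');  o=env.get_obs(); print(o['position'],o['ft_force'],o['finger_gap'])
cv2.imwrite('pics/w11z.png',cv2.resize(w['img'][80:330,220:420],None,fx=2.4,fy=2.4,interpolation=2))
E
```

```text
time: 16.83
position: [0.5718, -0.1511, 0.2201]
ee_rot: [0.001, 0.038, 0.999, -0.0]
ft_force: [0.9, 0.3, -1.0]
finger_gap: 0.0207
[ 0.57184265 -0.15113002  0.22029252] [ 0.10634964 -0.02970926 -1.13621308] 0.020366127907669482
```

View pics/w11z.png

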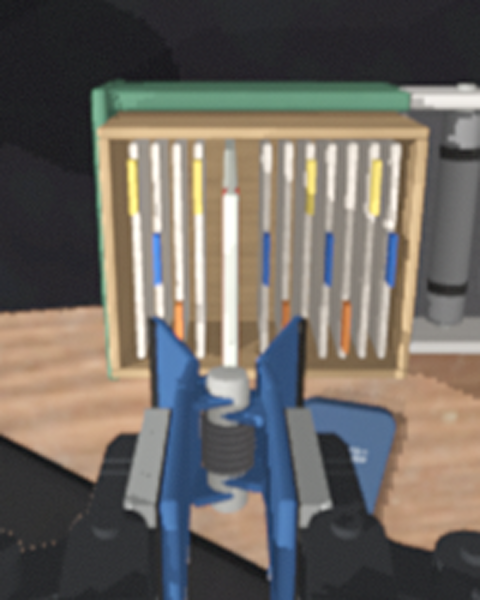

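```bash
python3 -m pendant '[-1,0,1,3,0, -1,0,0,7,0, -1,0,0,8,0, -1,0,0,8,0, -1,0,0,7,0, -1,0,0,6,0, -1,0,0,4,0, -1,0,0,3,0, -1,0,0,0,0, -1,0,0,0,0]'
python3 - <<'E'
from h import *
w=snap('wrist','w12'); s=snap('side','s12'); c=snap('scene','c12'); o=env.get_obs(); print(o['position'],o['ft_force'],o['finger_gap'])
cv2.imwrite('pics/w12z.png',cv2.resize(w['img'][80:330,220:420],None,fx=2.4,fy=2.4,interpolation=2))
cv2.imwrite('pics/s12z.png',cv2.resize(s['img'][120:240,220:360],None,fx=5,fy=5,interpolation=2))
cv2.imwrite('pics/c12z.png',cv2.resize(c['img'][110:210,280:400],None,fx=6,fy=6,interpolation=2))
E
```

```text
time: 17.72
position: [0.5714, -0.1499, 0.1734]
ee_rot: [0.0, 0.038, 0.999, -0.0]
ft_force: [0.0, -1.2, -0.6]
finger_gap: 0.021
[ 0.57169976 -0.15004157  0.17387763] [-0.55953169 -0.29906272 -0.11153672] 0.020415367225598256
```

View pics/w12z.png

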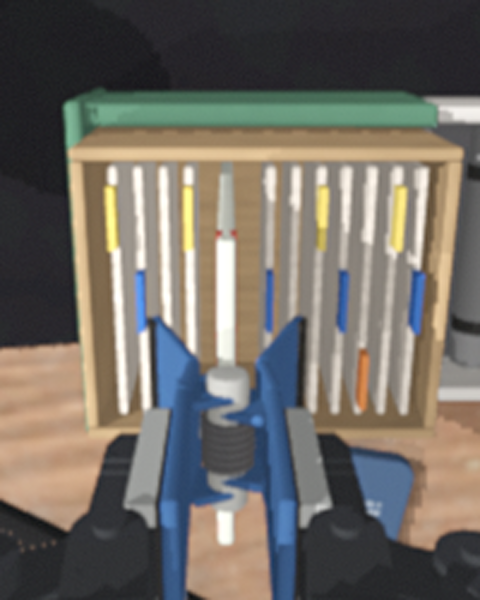

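View pics/s12z.png

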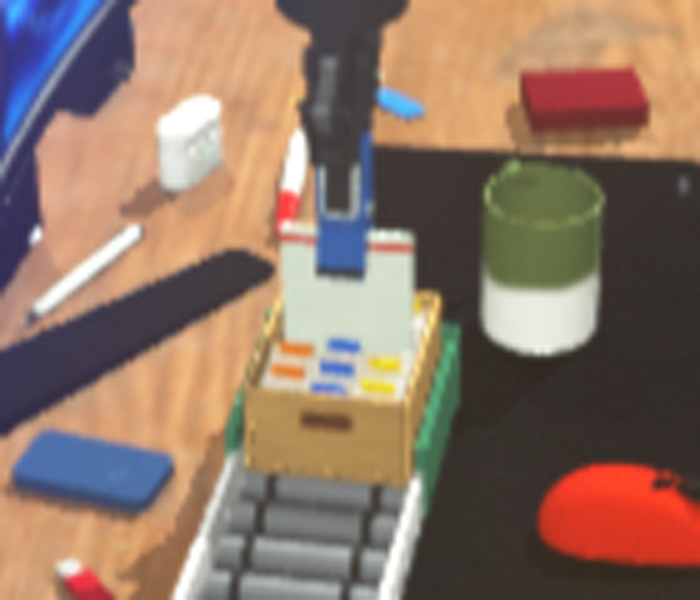

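View pics/c12z.png

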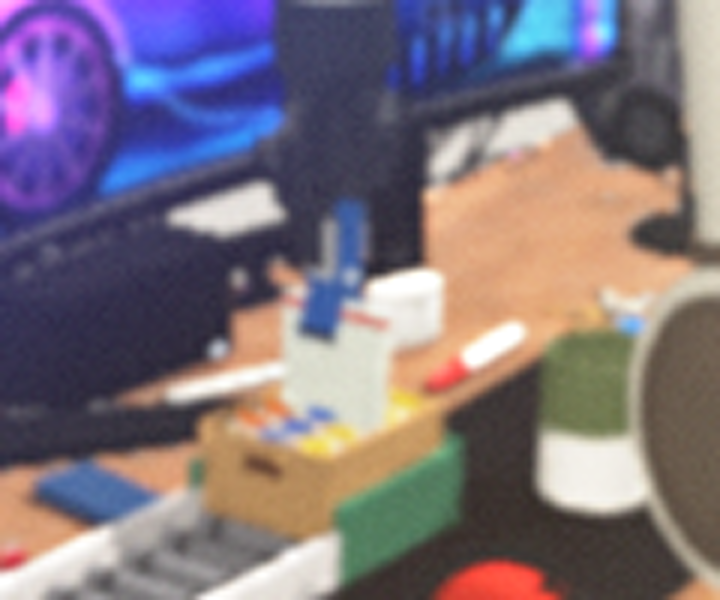

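The jaws straddle the card: in the wrist crop the tips are at columns 153 and 304 and the card at 226. One last check of the depth from the side view.

Run:
```python
from h import *
s=dict(np.load('pics/s12.npz'));c=dict(np.load('pics/c12.npz'));w=dict(np.load('pics/w12.npz'))
def rayplane(k,uv,yp):
    d=k['cam_to_world'][:3,:3]@np.linalg.inv(k['mtx'])@np.array([*uv,1.]);o=k['cam_to_world'][:3,3];return o+d*(yp-o[1])/d[1]
tip=rayplane(s,(220+341/5,120+275/5),-.131); cl=rayplane(s,(220+295/5,120+225/5),-.150);cr=rayplane(s,(220+402/5,120+233/5),-.150)
print('side tip',tip,'card top',cl,cr)
tip=rayplane(c,(280+318/6,110+337/6),-.131); t2=rayplane(c,(280+340/6,110+308/6),-.15); print('scene tip',tip,'card',t2)
f=lambda U,V,z: ray(w,(220+U/2.4,80+V/2.4),z)
print('wrist tips',f(153,319,.133),f(304,319,.133),'card',f(226.5,300,.155),f(226.5,235,.155),'bot end',f(226,543,.155))
o=env.get_obs();print(o['time'],o['qd'].round(3),o['ft_force'].round(2))
```

```text
side tip [ 0.57380826 -0.131       0.13241356] card top [ 0.60302537 -0.15        0.15373488] [ 0.53936149 -0.15        0.15184544]
scene tip [ 0.56975056 -0.131       0.13408485] card [ 0.56592977 -0.15        0.14809406]
wrist tips [ 0.55701737 -0.16791794  0.133     ] [ 0.56000332 -0.12898136  0.133     ] card [ 0.54538469 -0.14795615  0.155     ] [ 0.5303063  -0.14679867  0.155     ] bot end [ 0.61069624 -0.15309698  0.155     ]
17.8667 [-0.     0.001  0.     0.001  0.    -0.001] [-0.56 -0.3  -0.11]
```

```bash
python3 -m pendant '[-1,0,0,0,0, -1,0,0,0,0, -1,0,0,0,0, -1,0,0,0,0, -1,0,0,0,0, -1,0,0,0,0, -1,0,0,0,0, -1,0,0,0,0, -1,0,0,0,0, -1,0,0,0,0]' && python3 -c "
from rig import env
env.job_done()"
```

```text
time: 18.7
position: [0.5714, -0.1499, 0.1733]
ee_rot: [0.0, 0.038, 0.999, 0.0]
ft_force: [0.5, 0.9, -1.2]
finger_gap: 0.0206
the job is handed in; nothing more can be done
```

I pushed the carton home and brought the clip down open over the card; the job was handed in at 18.7 s, still gripping. No verdict was reported.

- **Carton:** it stopped where the track measurements said home should be. When pressed up to 27 N it did not move any further, and the later wrist view shows it against the green stop.
- **Clip:** I gripped it low on the handles, squeezed it to a 21 mm gap (22 mm is given for fully open), lifted it straight off its rest, turned it and lowered it over the card.
- **Jaw position:** in the last pictures the tips are about 22 mm below the card's top edge. Each is about 17 mm from the card's middle plane, with the clip's middle within a few mm of the card's.
- **Contact and motion:** the wrist force was around 1 N, which is noise level, and the arm was still. The contact force on the carton could not be read directly.
- **Disagreement:** the side and scene cameras put the card 1–2 cm from the track-based estimate. The close wrist view gave its top edge as 80 mm long and matched that estimate, so I used it. In the final check the side and scene views put the jaw tips at 132–134 mm, matching the 133 mm aimed for, but put the card's top edge 1–7 mm lower than the 155 mm given.
- **Bystanders:** I planned every move clear of the mug, sticky pad, mouse and charger. They looked undisturbed where they showed in the pictures, but I did not measure them.

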